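# Centre the cupcake on its stand

### The job

The cupcake in the red paper case stands off-centre on its little blue-topped cake stand: nudge it with light taps of the fingertips, or of the outside of the fingers, until it stands upright in the middle of the stand, with an even margin of blue all round. Do not take it between the fingers, lift it, press hard on it or tip it, and do not shift its stand. Leave the chocolate cupcake, its stand, the jar and the spatula alone.

Things in the scene. Friction and masses are not known exactly. Their poses are not given: they have to be found in the camera images.
- cupcake: The cupcake to centre: red paper case with fine white pleats, golden-brown dome, 68 mm tall, about 0.1 kg. Flat round foot 40 mm across; the case flares to its rim. At the start 18 to 24 mm off the stand's middle, in any direction. Slippery on the plate (friction about 0.3): pushed slowly it slides and stops with the finger; struck fast it rocks or topples. Origin: centre of its foot, z up.
- stand: The stand under the red cupcake: loose, 0.8 kg, a round flat plate in dark blue enamel, 90 mm across and 8 mm thick, on a thin steel column and a round foot 90 mm across; the flat plate's top is 60 mm above the table. Origin: centre of its underside on the table, z up through the plate's middle. It is round, so its yaw has no meaning.
- cupcake2: A bystander: chocolate cupcake of the same shape and size, dark brown dome in an all-white paper case, already in the middle of its own stand. Origin: centre of its foot. At least 210 mm from the other stand's middle.
- stand2: A bystander: the stand under the chocolate cupcake, same shape and size as the other. Origin: centre of its underside.
- shaker: A bystander: pale see-through jar with a steel cap, 54 mm across, 85 mm tall, standing on the table beyond the stands. Origin: centre of its underside.
- spatula: A bystander: steel spatula with a white handle, 250 mm long, less than 30 mm high, lying flat on the table to the left of the stands, well below the plates' height. It lies along its own x axis, handle towards its -x; origin on its underside, part-way along.
- cupcake_rim (a point): Centre of the red cupcake's rim, on its axis, 42 mm above its foot. The rim is its widest part, 72 mm across, so an upright finger beside the cupcake meets the rim, 36 mm from the axis. Above it the dome narrows to the top, 26 mm higher; pushes on the dome tip it more easily than pushes at the rim.

How it is judged:
At the end, for the whole second after the job is handed in: The red cupcake stands upright and at rest on its stand's plate, its foot's centre within 6 mm of the plate's middle; its stand is within 15 mm of where it was, the other cupcake and stand within 12 mm, the jar and spatula within 20 mm (horizontal distance between cupcake and stand below 0.006 m and z of cupcake in the frame of stand between 0.056 and 0.064 m and angle between cupcake's own z axis and vertical below 0.06 rad and angle between stand's own z axis and vertical below 0.05 rad and distance of stand from where it was at the start of the episode below 0.015 m and linear speed of cupcake below 0.01 m/s and distance of each of cupcake2, stand2 from where it was at the start of the episode below 0.012 m and distance of each of shaker, spatula from where it was at the start of the episode below 0.02 m); the robot touches nothing.
It fails at once if the red cupcake tips by more than 0.35 rad or drops off its plate (angle between cupcake's own z axis and vertical above 0.35 rad or z of cupcake in the frame of stand below 0.045 m).
It fails at once if the red cupcake is lifted more than 15 mm off its plate, or taken between the fingers (grasp point inside it) (z of cupcake in the frame of stand above 0.075 m or (horizontal distance between the grasp point and cupcake below 0.025 m and z of the grasp point in the frame of cupcake below 0.08 m)).
It fails at once if the red cupcake is pressed with more than 5 N (contact force between cupcake and the arm above 5 N).
It fails at once if the red cupcake's stand is shifted more than 15 mm (distance of stand from where it was at the start of the episode above 0.015 m).
It fails at once if a bystander is disturbed: the other cupcake or its stand shifted more than 12 mm, the jar or the spatula more than 20 mm (distance of any of cupcake2, stand2 from where it was at the start of the episode above 0.012 m or distance of any of shaker, spatula from where it was at the start of the episode above 0.02 m).
It also fails if it takes over 45 s, if anything falls off the work surface, if the arm or the gripper's body presses on something with over 40 N, if the wrist force passes 120 N, or if a joint passes its speed limit or range.

### The arm

A 6-joint arm with a two-finger parallel gripper is mounted at the origin on the work surface. World frame = base frame: x ahead of the robot, y to its left, z up, the work surface at z = 0. Lengths are in m, angles in rad, forces in N, time in s.
With the tool pointing down it reaches from about 0.375 to 0.975 m from the base axis. Payload 3.8 kg.
Tool frame: the origin (TCP) lies on the mounting face of the last link; the fingertips stand 173 mm ahead of it and the grasp point (between the pads) lies 155 mm ahead of it; z points along the fingers, y is the direction in which the jaws open and shut (so a half turn about z gives the same grasp; the last joint's range is limited). The gripper opens to 85 mm and grips with 20 to 120 N. Pads are 22 mm wide; open, the fingers measure 114 mm over their backs; the gripper's body (76 mm by 85 mm) begins 54 mm behind the grasp point. The pads swing forward as they close: fully open they stand 13 mm farther back than shut.
Start: joints at [1.257, 0.264, 1.604, -0, 1.274, -0.037], TCP at [0.184, 0.649, 0.405] pointing down, gripper open.
Joint ranges: [-2.63, 2.63], [-0.94, 2.18], [0.31, 2.57], [-1.31, 4.45], [0, 2.66], [-2.55, 2.55]. Speed limits (rad/s): [2.57, 2.57, 3.14, 3.14, 3.14, 3.14].

### API

Orientations are given as a rotation vector (axis times angle).
In Python, from workcell import bot gives the robot as it stands.
- The arm moves only by the shell command python3 -m jog 'ROWS' [FORCE]. ROWS is JSON, a list that holds one entry, the list of rows, each a list of 7 numbers: the closure, from 0 (fully open) to 1 (shut), then the shift along the tool's x, y, z in cm, then the turn, a rotation vector about the tool's x, y, z in rad. A call has 1 to 12 rows; each row is the pose to reach, as a shift and turn from the pose commanded when the call began, along the tool's axes at that moment; what a row does not reach only later rows make up. A row lasts 1/8 s, in which the tool goes at most 62.5 mm and 10.7 degrees, less where a joint would pass 70% of its speed; a pose out of reach is approached as far as the arm can. A call with a gripper value outside its range is refused whole. The fingers move at their own pace and stop on an object; FORCE is the grip in N (left out, the last holds). Time passes only in rows, so rows that repeat a pose let the fingers close. It gives the time, the measured TCP pose, the force and the opening at its end, in the units of the state.
- bot.read_state(): the state, without advancing time (a new reading comes with each control period).
- bot.read_camera(name): name is "scene" or "top"; returns the picture (384x512x3 uint8, red, green, blue); there is no depth.
- bot.camera_model(name): a dict with "intrinsics" (3x3 intrinsics, pixels), "rvec" (rotation vector, rad) and "tvec" (3), from world to camera coordinates, as OpenCV has them. Camera axes: x right, y down, z forward; pixel columns grow to the right and rows downward; lengths in m; the calibration is good to about 2 mm. A picture is of the moment at which its call begins. camera_model takes no time and is no camera call.
- bot.finish_job(): hands the job in, once; it reports no verdict.
The state is a dict: "time": time; "q": joint angles; "joint_vel": joint speeds; "joint_torque": joint torques, N m; "tool_pos": TCP position; "tcp_rot": TCP orientation; "wrist_force": force on the tool from outside, world axes, zero at the start; "torque": the same for the moment, N m; "width": opening from 0.0 (shut) to 1.0 (fully open).
Only numpy, scipy, OpenCV 4.12 (cv2) and the standard library are available. Lean on these libraries where they do the work, as an engineer would, in place of code of your own. Each camera call takes 0.05 s, during which the arm holds its last target.

## Working session

There is one attempt and no reset: what is moved stays moved. The work goes in short steps, Python scripts to look and compute and a shell command to move; the robot and the scene stay as the last step left them, time stands still between calls to the robot, and variables do not carry over. Pictures are saved under pics/ and viewed, and the job is handed in when it is done.

```bash
ls; mkdir -p pics
python3 - <<'E'
from workcell import bot
import cv2
s=bot.read_state();print(s)
for n in("scene","top"):
    im=bot.read_camera(n);cv2.imwrite(f"pics/{n}0.png",im[:,:,::-1]);print(bot.camera_model(n))
E
```

```text
pics
{'time': 0.0, 'q': array([ 1.25711466e+00,  2.64794875e-01,  1.60539471e+00, -8.77352965e-06,
        1.27369388e+00, -3.69350678e-02]), 'joint_vel': array([-0.00016281,  0.00168596, -0.00110756,  0.00016363, -0.00138143,
        0.00045921]), 'joint_torque': array([-6.09561835e-05, -5.15122175e+01, -3.67314541e+01,  2.19532365e-05,
        1.29053771e-02,  2.31479198e-06]), 'tool_pos': array([0.18434846, 0.64898157, 0.40332228]), 'tcp_rot': array([-0.43326836, -3.11117534,  0.0035451 ]), 'wrist_force': array([ 0.22946588,  0.44565812, -0.37026519]), 'torque': array([-0.02945692, -0.02040129,  0.02846883]), 'width': 1.0006711381359346}
{'intrinsics': array([[373.7564646 ,   0.        , 259.05331704],
       [  0.        , 373.7564646 , 185.48514563],
       [  0.        ,   0.        ,   1.        ]]), 'rvec': array([ 1.66909219,  1.62567718, -0.81256689]), 'tvec': array([-0.12233088, -0.30088474,  1.2769303 ])}
{'intrinsics': array([[432.17650933,   0.        , 260.13935211],
       [  0.        , 432.17650933, 190.85224896],
       [  0.        ,   0.        ,   1.        ]]), 'rvec': array([ 2.13803816, -2.10041816,  0.20226505]), 'tvec': array([0.0883318 , 0.67435344, 0.9531668 ])}
```

View pics/scene0.png

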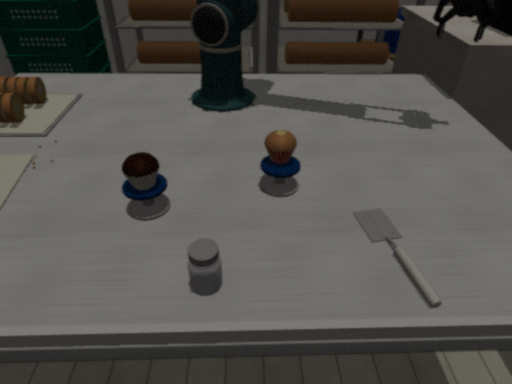

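View pics/top0.png

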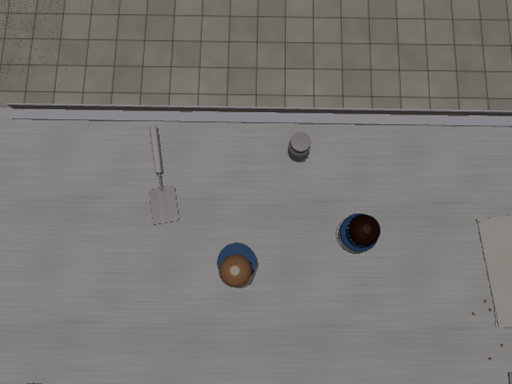

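The scene view shows the red-cased cupcake at about (281,145) on its plate at about (280,166). In the top view the plate is at about (237,260) and the dome at about (235,270), so the cupcake sits towards the robot. The chocolate cupcake is at about (360,232), the jar at (300,145) and the spatula at (162,180). Next I measure these.

```bash
cat > h.py <<'E'
import numpy as np, cv2
from scipy.optimize import least_squares
from workcell import bot
def cam(n):
    m=bot.camera_model(n);R=cv2.Rodrigues(np.array(m["rvec"]))[0];return np.array(m["intrinsics"]),R,np.array(m["tvec"])
def ray(n,uv,z):
    K,R,t=cam(n);uv=np.atleast_2d(uv).astype(float)
    d=np.c_[uv,np.ones(len(uv))]@np.linalg.inv(K).T@R; c=-R.T@t
    return c+d*((z-c[2])/d[:,2])[:,None]
def proj(n,P):
    K,R,t=cam(n);return cv2.projectPoints(np.atleast_2d(P).astype(float),cv2.Rodrigues(R)[0],t,K,None)[0][:,0]
def circ(P,r,w=0.003):
    P=P[:,:2];return least_squares(lambda c:np.hypot(*(P-c).T)-r,P.mean(0),loss='soft_l1',f_scale=w)
def big(m,seed,rad=45):
    m=m.astype(np.uint8);k=np.zeros_like(m);cv2.circle(k,tuple(int(v) for v in seed),rad,1,-1);m=m*k
    n,l,s,c=cv2.connectedComponentsWithStats(m)
    return (l==1+np.argmax(s[1:,4])).astype(np.uint8)
def masks(im):
    a=im.astype(int);r,g,b=a[...,0],a[...,1],a[...,2]
    return (b>r+25)&(b>g+15),(r>b+20)&(r>g+8)
def cont(m):return max(cv2.findContours(m,cv2.RETR_EXTERNAL,cv2.CHAIN_APPROX_NONE)[0],key=len)[:,0]
E
python3 - <<'E'
from h import *
im=bot.read_camera("top");B,C=masks(im)
for n,s in(("red",(236,265)),("choc",(360,232))):
    b=big(B,s);
    cb=cont(b); 
    c=big(C,s) if n=="red" else big(im.sum(2)<130,(364,229),25)
    cc=cont(c)
    # plate boundary: exclude points next to cupcake
    far=cv2.dilate(c,np.ones((7,7)))[cb[:,1],cb[:,0]]==0
    # far side only: convex hull points
    P=ray("top",cb[far],.06);f=circ(P,.045)
    Q=ray("top",cc,.102);g=circ(Q,.036)
    print(n,b.sum(),c.sum(),f.x,np.abs(f.fun).mean(),g.x,np.abs(g.fun).mean(), (g.x-f.x)*1e3)
    (u,v),rr=cv2.minEnclosingCircle(cc);print(u,v,rr, np.ptp(Q,axis=0))
v=im.copy();v[B]=(0,255,0);v[C]=(255,0,255)
cv2.imwrite("pics/m1.png",cv2.resize(v[190:310,190:410],None,fx=3.5,fy=3.5,interpolation=0)[:,:,::-1])
cv2.imwrite("pics/m1b.png",cv2.resize(im[190:310,190:410],None,fx=3.5,fy=3.5,interpolation=0)[:,:,::-1])
im=bot.read_camera("scene");cv2.imwrite("pics/m2.png",cv2.resize(im[110:230,100:320],None,fx=3.5,fy=3.5,interpolation=0)[:,:,::-1])
E
```

```text
red 455 742 [0.50402665 0.15253635] 0.0008244560649207227 [0.48707072 0.15221046] 0.0021633350076069595 [-16.95592998  -0.32588839]
235.0 270.5 16.101341247558594 [6.70820539e-02 7.00315196e-02 2.22044605e-16]
choc 344 900 [ 0.58064415 -0.13311914] 0.0007003724810757228 [ 0.57900139 -0.12958964] 0.0015999469884125117 [-1.64276719  3.52950754]
362.08392333984375 230.8644256591797 17.351970672607422 [0.07388002 0.07410738 0.        ]
```

View pics/m1.png

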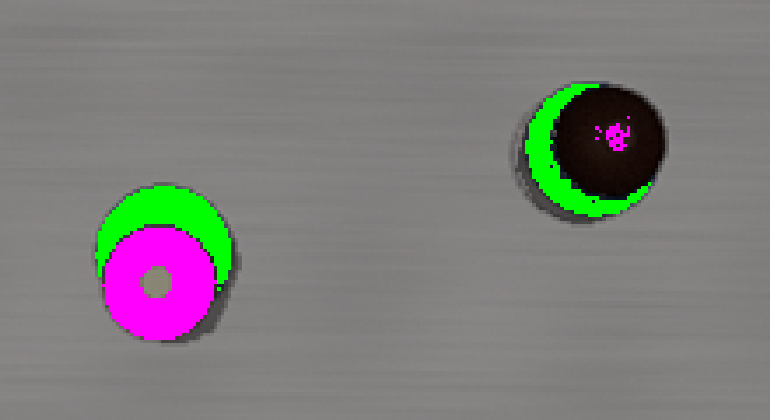

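View pics/m1b.png

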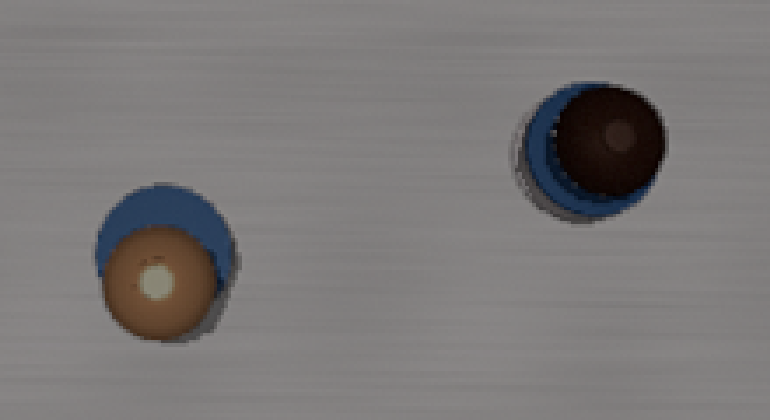

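View pics/m2.png

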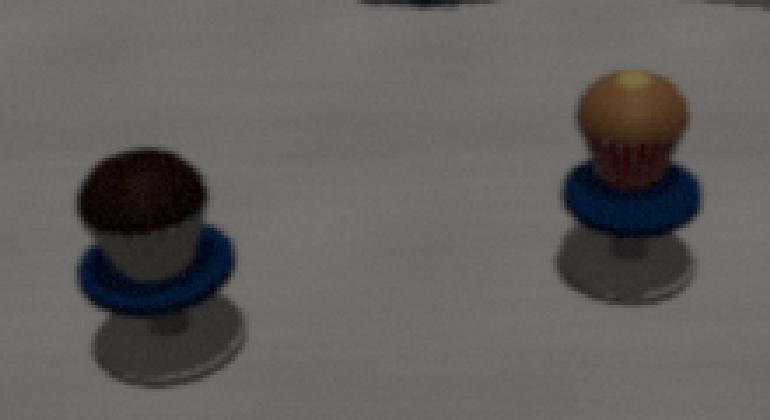

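Masks look sound. The pale patches on top of the two domes should give a second estimate (z = 0.128). The chocolate cupcake is known to be centred, so it calibrates the bias.

```bash
cat >> h.py <<'E'
def measure(verbose=True):
    im=bot.read_camera("top");a=im.astype(int);B,C=masks(im);out={}
    b=big(B,(236,262));fill=big(cv2.morphologyEx((C|(B&False)).astype(np.uint8),cv2.MORPH_CLOSE,np.ones((3,3))),(236,266))
    cb=cont(b);far=cv2.dilate(fill,np.ones((7,7)))[cb[:,1],cb[:,0]]==0
    hull=cv2.convexHull(cb)
    on=np.array([cv2.pointPolygonTest(hull,(float(p[0]),float(p[1])),True)<0.8 for p in cb])
    f=circ(ray("top",cb[far&on],.06),.0445)
    g=circ(ray("top",cont(fill),.102),.035)
    h,_=cv2.findContours(fill,cv2.RETR_EXTERNAL,cv2.CHAIN_APPROX_NONE)
    full=np.zeros_like(fill);cv2.drawContours(full,h,-1,1,-1)
    hl=(full==1)&((a[...,0]-a[...,2])<45)&(a.sum(2)>330)
    hl=hl.astype(np.uint8)
    ys,xs=np.nonzero(hl); t=ray("top",(xs.mean(),ys.mean()),.128)[0,:2] if len(xs) else None
    return dict(plate=f.x,pres=np.abs(f.fun).mean(),rim=g.x,rres=np.abs(g.fun).mean(),top=t,nhl=len(xs))
E
python3 - <<'E'
from h import *
r=measure();print(r,(r["rim"]-r["plate"])*1e3,None if r["top"] is None else (r["top"]-r["plate"])*1e3)
im=bot.read_camera("top");print(im[270,225:246].tolist())
print("choc top",ray("top",(366.6,228.1),.128))
# project choc centre
im=bot.read_camera("scene");B,C=masks(im)
b=big(B,(280,165),30);c=big(C,(281,145),30)
cb=cont(b);lower=cb[:,1]>162;f=circ(ray("scene",cb[lower],.058),.045);print("scene plate",f.x,np.abs(f.fun).mean())
ys,xs=np.nonzero(c);print("cup px",xs.min(),xs.max(),ys.min(),ys.max(),"plate px",cb[:,0].min(),cb[:,0].max(),cb[:,1].min(),cb[:,1].max())
print(proj("scene",[[.504,.1525,.06],[.486,.1525,.128],[.486,.1525,.102]]))
E
```

```text
{'plate': array([0.5046582 , 0.15242576]), 'pres': np.float64(0.0006879573088053809), 'rim': array([0.48710167, 0.15225574]), 'rres': np.float64(0.0011266942748518758), 'top': array([0.48746197, 0.15217734]), 'nhl': 66} [-17.55653256  -0.17001944] [-17.1962368  -0.248416 ]
[[103, 72, 49], [105, 74, 50], [108, 76, 51], [112, 80, 55], [117, 94, 70], [126, 121, 101], [138, 135, 119], [137, 133, 117], [136, 133, 117], [136, 133, 117], [136, 133, 117], [137, 134, 118], [138, 135, 119], [134, 129, 111], [123, 107, 83], [115, 84, 58], [110, 78, 53], [106, 75, 52], [105, 74, 52], [101, 71, 49], [99, 70, 48]]
choc top [[ 0.58213372 -0.13255111  0.128     ]]
scene plate [0.50651381 0.15146359] 0.010642549370915988
cup px 265 295 130 163 plate px 261 298 158 175
[[280.37237263 161.38697403]
 [281.21013509 130.54029475]
 [280.63298226 141.02344289]]
```

Both estimates agree: the cupcake is about 17–19 mm off, almost exactly in −x (0.487, 0.152 against the plate's 0.505, 0.152). The sizes fit (rim fit residual 1 mm). My plan is to shut the fingers, align the tool with world axes, come down on the robot side and push slowly in +x.

```bash
cat >> h.py <<'E'
def shift(target,yawy=None):
    s=bot.read_state();R=cv2.Rodrigues(np.array(s["tcp_rot"]))[0]
    d=R.T@(np.array(target)-s["tool_pos"])*100
    tv=None
    if yawy is not None:
        y=np.array([np.cos(yawy),np.sin(yawy),0]);z=np.array([0,0,-1.]);G=np.c_[np.cross(y,z),y,z]
        tv=cv2.Rodrigues(R.T@G)[0].ravel()
    print("pos",s["tool_pos"],"shift cm",d.round(2),"turn",None if tv is None else tv.round(4),"t",s["time"],"q",np.round(s["q"],2)); print(R.round(3))
E
python3 -c "
from h import *
shift([.415,.152,.40],np.pi/2)"
```

```text
pos [0.18444963 0.64923604 0.40436246] shift cm [-35.77 -41.53   0.46] turn [-5.000e-04 -1.000e-04 -2.768e-01] t 0.35 q [ 1.26  0.26  1.6   0.    1.27 -0.04]
[[-0.962  0.273 -0.   ]
 [ 0.273  0.962 -0.   ]
 [ 0.    -0.001 -1.   ]]
```

```bash
python3 -m jog '[[[1,-5,-5,0,0,0,0],[1,-9,-9,0,0,0,-0.1],[1,-12.8,-13.5,0,0,0,-0.2],[1,-16.5,-18,0,0,0,-0.277],[1,-20,-22.5,0,0,0,-0.277],[1,-24,-27,0,0,0,-0.277],[1,-28,-31.5,0,0,0,-0.277],[1,-32,-36.5,0,0,0,-0.277],[1,-35.8,-41.5,0.4,0,0,-0.277],[1,-35.8,-41.5,0.4,0,0,-0.277],[1,-35.8,-41.5,0.4,0,0,-0.277],[1,-35.8,-41.5,0.4,0,0,-0.277]]]'
python3 -c "
from h import *
shift([.415,.152,.262],np.pi/2)
cv2.imwrite('pics/t2.png',cv2.resize(bot.read_camera('top')[150:384,120:420],None,fx=2.5,fy=2.5)[:,:,::-1])"
```

```text
time: 1.85
tool_pos: [0.4151, 0.1534, 0.4008]
tcp_rot: [0.003, -3.142, -0.001]
wrist_force: [-0.5, 0.6, 0.2]
width: -0.001
pos [0.41505211 0.15342706 0.40077424] shift cm [ 1.000e-02 -1.500e-01  1.388e+01] turn [ 0.0004 -0.      0.0021] t 1.85 q [ 0.3  -0.19  2.08  0.    1.25 -1.28]
[[-1.    -0.002 -0.   ]
 [-0.002  1.     0.   ]
 [ 0.     0.    -1.   ]]
```

View pics/t2.png

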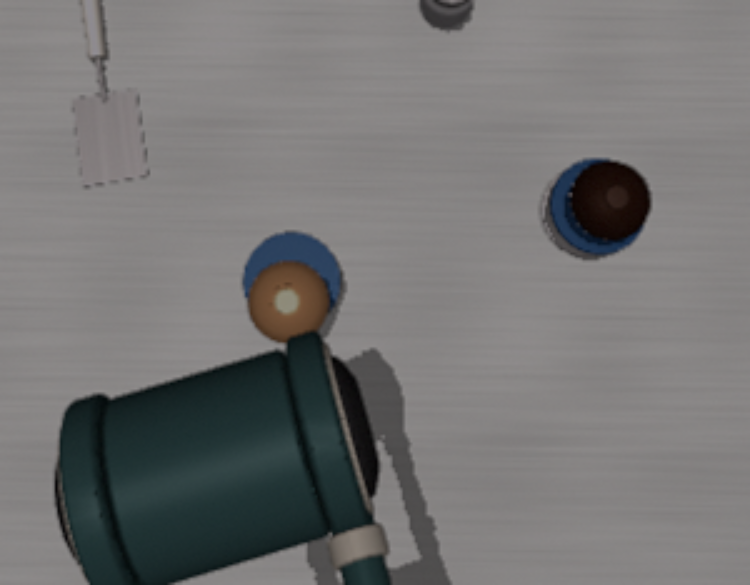

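The view still shows the cupcake free at crop (287,302), with the arm just behind it. I'll descend and check with the scene camera.

```bash
python3 -m jog '[[[1,0,-0.1,4,0,0,0],[1,0,-0.1,8,0,0,0],[1,0,-0.1,11,0,0,0],[1,0,-0.1,13,0,0,0],[1,0,-0.1,13.9,0,0,0],[1,0,-0.1,13.9,0,0,0],[1,0,-0.1,13.9,0,0,0]]]'
python3 -c "
from h import *
shift([.44,.152,.262],np.pi/2)
cv2.imwrite('pics/s3.png',cv2.resize(bot.read_camera('scene')[60:230,180:380],None,fx=3.5,fy=3.5)[:,:,::-1])
for x in (.415+.011,): print(proj('scene',[[x,.152,.089]]))"
```

```text
time: 2.78
tool_pos: [0.4159, 0.1518, 0.2627]
tcp_rot: [-0.002, 3.14, 0.001]
wrist_force: [-0.0, -0.5, 0.3]
width: 0.003
pos [0.41593255 0.15180811 0.26272092] shift cm [-2.41  0.02  0.08] turn [0.0005 0.0018 0.001 ] t 2.775 q [ 0.29 -0.04  2.22 -0.    0.96 -1.28]
[[-1.    -0.001  0.002]
 [-0.001  1.     0.001]
 [-0.002  0.    -1.   ]]
[[278.12365708 133.38365077]]
```

View pics/s3.png

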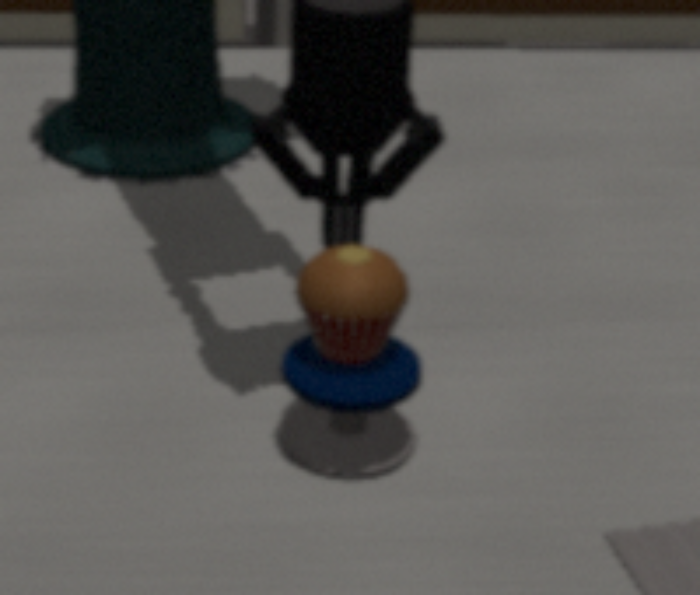

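The fingers are lined up right behind the cupcake (fingers at crop x≈343, cupcake at x≈352). Now a slow push in +x: contact is expected near TCP x≈0.440, and I stop short at about 0.453.

```bash
python3 -m jog '[[[1,-0.5,0,0,0,0,0],[1,-1,0,0,0,0,0],[1,-1.5,0,0,0,0,0],[1,-1.8,0,0,0,0,0],[1,-2,0,0,0,0,0],[1,-2.1,0,0,0,0,0],[1,-2.2,0,0,0,0,0],[1,-2.3,0,0,0,0,0],[1,-2.4,0,0,0,0,0],[1,-2.5,0,0,0,0,0],[1,-2.6,0,0,0,0,0],[1,-2.7,0,0,0,0,0]]]'
python3 -m jog '[[[1,-0.1,0,0,0,0,0],[1,-0.2,0,0,0,0,0],[1,-0.3,0,0,0,0,0],[1,-0.4,0,0,0,0,0],[1,-0.5,0,0,0,0,0],[1,-0.6,0,0,0,0,0],[1,-0.7,0,0,0,0,0],[1,-0.8,0,0,0,0,0],[1,-0.9,0,0,0,0,0],[1,-1,0,0,0,0,0]]]'
python3 -c "
from h import *
shift([.455,.152,.262],np.pi/2)
cv2.imwrite('pics/s4.png',cv2.resize(bot.read_camera('scene')[60:230,180:380],None,fx=3.5,fy=3.5)[:,:,::-1])
cv2.imwrite('pics/t4.png',cv2.resize(bot.read_camera('top')[200:350,160:320],None,fx=3.5,fy=3.5)[:,:,::-1])"
```

```text
time: 4.32
tool_pos: [0.4425, 0.1513, 0.2617]
tcp_rot: [0.0, -3.142, 0.0]
wrist_force: [0.4, -0.1, -0.3]
width: 0.005
time: 5.58
tool_pos: [0.4525, 0.1513, 0.2617]
tcp_rot: [0.0, -3.142, -0.0]
wrist_force: [-0.4, 0.0, -0.2]
width: 0.001
pos [0.45249626 0.15126835 0.26168847] shift cm [-0.25  0.07 -0.03] turn [ 0.     -0.      0.0001] t 5.575 q [ 0.27  0.03  2.16  0.    0.96 -1.3 ]
[[-1. -0. -0.]
 [-0.  1.  0.]
 [ 0.  0. -1.]]
```

View pics/s4.png

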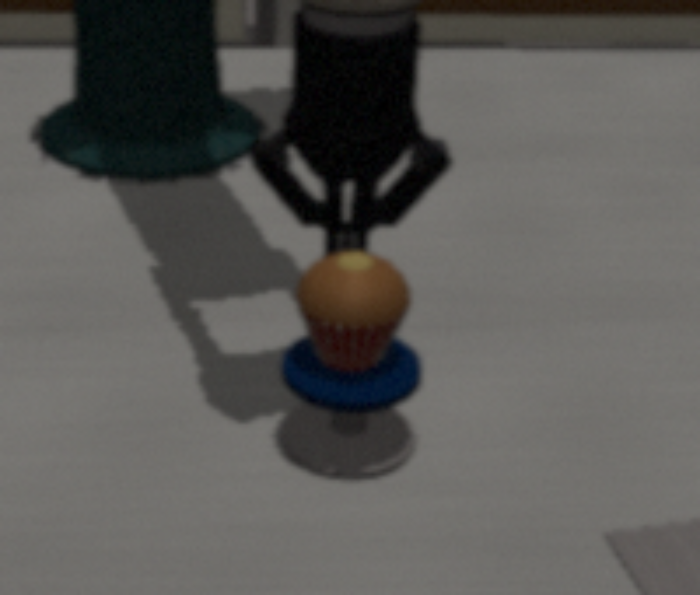

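View pics/t4.png

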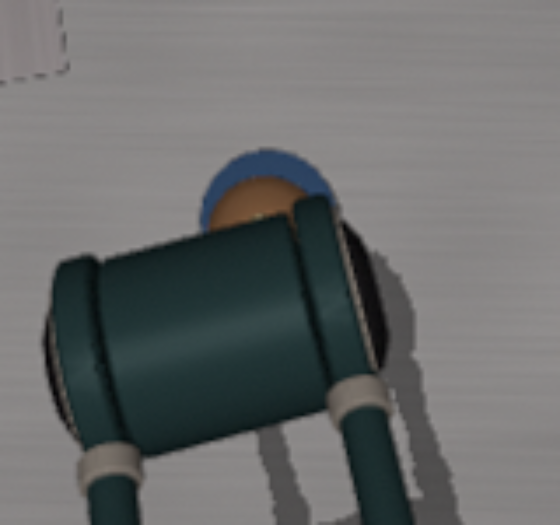

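The cupcake has slid forward upright and the stand is unmoved (plate still at crop (352,372)). I'll retract 5 cm to measure from above.

```bash
python3 -m jog '[[[1,0.5,0,0,0,0,0],[1,2,0,0,0,0,0],[1,4,0,0,0,0,0],[1,4,0,0,0,0,0],[1,4,0,0,0,0,0]]]'
python3 -c "
from h import *
r=measure();print(r,(r['rim']-r['plate'])*1e3,None if r['top'] is None else (r['top']-r['plate'])*1e3)
shift([.455,.152,.262],np.pi/2)
cv2.imwrite('pics/t5.png',cv2.resize(bot.read_camera('top')[200:350,160:320],None,fx=3.5,fy=3.5)[:,:,::-1])"
```

```text
time: 6.3
tool_pos: [0.4125, 0.1513, 0.262]
tcp_rot: [-0.001, 3.14, 0.0]
wrist_force: [0.9, -0.2, 0.5]
width: 0.001
{'plate': array([0.50483169, 0.15260735]), 'pres': np.float64(0.0005845324048584283), 'rim': array([0.49600207, 0.15171265]), 'rres': np.float64(0.001082154398996726), 'top': array([0.49620149, 0.15188285]), 'nhl': 72} [-8.82962125 -0.89469852] [-8.63019827 -0.72449949]
pos [0.41280138 0.15136787 0.26202909] shift cm [-4.22  0.06  0.01] turn [0.0003 0.0012 0.0003] t 6.35 q [ 0.29 -0.05  2.23 -0.    0.96 -1.28]
[[-1.    -0.     0.001]
 [-0.     1.     0.   ]
 [-0.001  0.    -1.   ]]
```

View pics/t5.png

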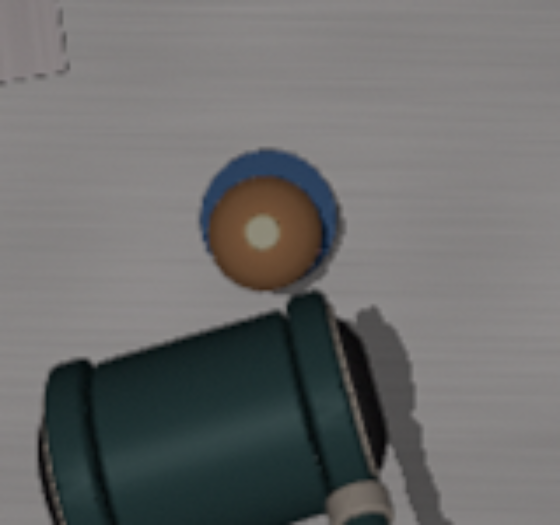

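The cupcake moved about 8.7 mm, matching the push. About 9.4 mm remains in x with the bias allowed for, and y is within 1 mm. I'll push on from the contact at TCP 0.4525 to 0.462.

```bash
python3 -m jog '[[[1,-1,0,0,0,0,0],[1,-2,0,0,0,0,0],[1,-3,0,0,0,0,0],[1,-3.5,0,0,0,0,0],[1,-3.7,0,0,0,0,0],[1,-3.8,0,0,0,0,0],[1,-3.9,0,0,0,0,0],[1,-4,0,0,0,0,0],[1,-4.1,0,0,0,0,0],[1,-4.2,0,0,0,0,0],[1,-4.3,0,0,0,0,0]]]'
python3 -m jog '[[[1,-0.1,0,0,0,0,0],[1,-0.2,0,0,0,0,0],[1,-0.3,0,0,0,0,0],[1,-0.4,0,0,0,0,0],[1,-0.5,0,0,0,0,0],[1,-0.6,0,0,0,0,0],[1,-0.65,0,0,0,0,0],[1,-0.65,0,0,0,0,0]]]'
python3 -m jog '[[[1,0.3,0,0,0,0,0],[1,2,0,0,0,0,0],[1,4,0,0,0,0,0],[1,5,0,0,0,0,0],[1,5,0,0,0,0,0],[1,5,0,0,0,0,0]]]'
python3 -c "
from h import *
r=measure();print(r,(r['rim']-r['plate'])*1e3,None if r['top'] is None else (r['top']-r['plate'])*1e3)
shift([.455,.152,.262],np.pi/2)
cv2.imwrite('pics/t6.png',cv2.resize(bot.read_camera('top')[200:350,160:320],None,fx=3.5,fy=3.5)[:,:,::-1])
cv2.imwrite('pics/s6.png',cv2.resize(bot.read_camera('scene')[60:230,120:320],None,fx=3.5,fy=3.5)[:,:,::-1])"
```

```text
time: 7.78
tool_pos: [0.4554, 0.1513, 0.2617]
tcp_rot: [0.0, -3.141, 0.0]
wrist_force: [-0.5, -0.6, 0.7]
width: -0.003
time: 8.78
tool_pos: [0.462, 0.1513, 0.2617]
tcp_rot: [-0.0, 3.142, 0.0]
wrist_force: [-0.2, 0.3, 0.1]
width: 0.003
time: 9.52
tool_pos: [0.4122, 0.1514, 0.2621]
tcp_rot: [-0.001, 3.14, 0.0]
wrist_force: [0.0, 0.5, 0.8]
width: 0.003
{'plate': array([0.50561439, 0.15317573]), 'pres': np.float64(0.00028739579300587247), 'rim': array([0.50519851, 0.15155796]), 'rres': np.float64(0.0012090319337822867), 'top': array([0.50549935, 0.15202203]), 'nhl': 73} [-0.41587912 -1.61776392] [-0.11503738 -1.15369332]
pos [0.41238604 0.15137431 0.26204778] shift cm [-4.26  0.06  0.01] turn [0.0003 0.0011 0.0002] t 9.575 q [ 0.3  -0.05  2.23 -0.    0.96 -1.28]
[[-1.    -0.     0.001]
 [-0.     1.     0.   ]
 [-0.001  0.    -1.   ]]
```

View pics/t6.png

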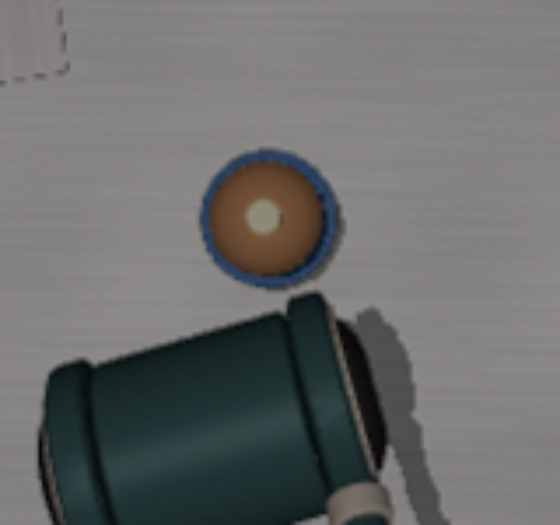

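View pics/s6.png

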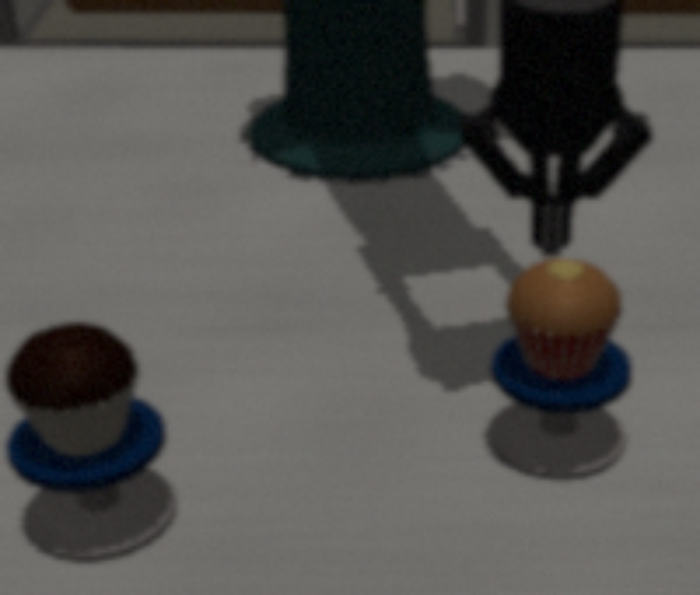

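From above, the blue ring is visible all round, with the plate at crop (269,219) and the dome at (266,219). The scene view shows the cupcake upright at x≈564 over the plate at x≈561. The offset is about 0–2 mm against the 6 mm allowed. The fingers are 5 cm clear, so I'm handing in.

```bash
python3 -c "
from h import *
print(bot.finish_job())"
```

```text
the job is handed in; nothing more can be done
None
```

I centred the red cupcake with two slow pushes (about 8 mm/s) in +x, using the side of the shut fingertips at rim height. I then backed the fingers 5 cm clear and handed the job in at about 9.6 s; no verdict was reported.

**Centring:** the last top view put the foot within about 2 mm of the plate's middle. The rim fit gave (-0.4, -1.6) mm and the dome's top patch (-0.1, -1.2) mm. The chocolate cupcake, which is known to be centred, suggests these readings could be off by another 1.5 mm or so. That still leaves it inside the 6 mm limit.

**Upright and undisturbed:** the scene view showed the cupcake upright with blue visible all round. The fitted plate centre shifted by only about 1 mm, which is within measuring noise. The wrist force never rose above sensor noise (about 1 N).

**Not measured:** I did not re-measure the chocolate cupcake, jar or spatula at the end. The arm never went near the chocolate cupcake or the jar, and at the spatula it stayed well above the table.

**Disagreement:** my automatic fit of the plate in the scene camera was poor (about 10 mm residual), so I did not use it. The final measurements rest on the top camera, and I checked the scene view only by eye.

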